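# Find the stamped jar crate and send it to dispatch

## Task

Without grasping or lifting anything, tip the left-hand crate over towards the robot with the fingers so that it lies on its side with its underside showing on the far side, then do the same to the right-hand crate. Leave them lying, and push the one with the round red stamp underneath sideways along the table until it lies wholly between the two yellow dispatch tapes, its mouth still towards the robot. Leave the other crate outside the tapes and the jars and other things where they stand.

Things in the scene. Friction and masses are not known exactly. Their poses are not given: they have to be found in the camera images.
- crate_a: the stamped crate: small empty open wooden slatted crate, 0.3 to 0.5 kg, 90 mm deep (x), 140 wide (y), 150 high (z), walls and floor 8 mm, slats as good as solid. Origin at the centre of the underside, z to the mouth. Starts upright, -x face to the robot (yaw within 0.3 rad), left or right. Round red and white stamp, 80 mm, under its floor.
- crate_b: same crate, bare underneath, starting on the other side. Behaviour of both: pulled level at 100 to 125 mm height, it tips about its bottom edge without sliding; past about 35 degrees it falls over onto its 140 x 150 mm face and stays lying, 90 mm high, its underside upright. Lying, it slides when pushed low on a side.
- lane: dispatch lane: two flat yellow tapes on the table (nothing to bump into), each 340 mm long and 25 mm wide, 200 mm apart between inner edges, running along the lane's x (away from the robot). Origin on the table midway between the tapes and midway along them. One crate starts to the left (+y) of it, the other to the right (-y).
- stamp (a point): centre of the stamp, on the underside of the stamped crate (at its origin)
- mouth_a (a point): centre of the open mouth of crate_a, 150 mm above its origin along its z
- mouth_b (a point): centre of the open mouth of crate_b, 150 mm above its origin along its z
- base_left (a point): point of the stamped crate at the underside edge, +y end: 70 mm from the crate's middle plane along its own y, midway in its depth
- base_right (a point): point of the stamped crate at the underside edge, -y end: 70 mm from the crate's middle plane along its own y, midway in its depth
- rim_left (a point): point of the stamped crate at the mouth rim, +y end: 70 mm from the crate's middle plane along its own y, midway in its depth
- rim_right (a point): point of the stamped crate at the mouth rim, -y end: 70 mm from the crate's middle plane along its own y, midway in its depth
- jar_pickle: bystander, loose: jar of pickles, green lid, 66 mm across, 110 mm high, beyond the lane. Origin at the centre of its underside
- jar_tomato: bystander, loose: jar of tomatoes, gold lid, 68 mm across, 100 mm high, beyond the lane. Origin at the centre of its underside
- jar_cherry: bystander, loose: dark cherry jar, gold lid, 68 mm across, 120 mm high, on the left. Origin at the centre of its underside
- jar_pepper: bystander, loose: orange pepper jar, red lid, 66 mm across, 100 mm high, on the right. Origin at the centre of its underside
- lids: bystander, loose: stack of gold jar lids, 68 mm across, 30 mm high, at the far end of the lane. Origin at the centre of its underside
- brush: bystander, loose: hand brush lying on the left. Origin at the centre of its underside (brush: within its handle)
- mug: bystander, loose: white mug, 72 mm across, 85 mm high, on the right. Origin at the centre of its underside
Things that resemble listed ones, but are neither listed nor needed, are in the scene too. What is shaped like the crate_b but orange is not meant. What is shaped like the crate_a but pink is not meant.

How it is judged (in metres and radians):
On the way, in this order (a step that is already met when the one before it is completed fails the run):
1. the left-hand crate (+y) lies on its side, its mouth towards the robot (((angle between crate_a's own z axis and vertical between 1.4 and 1.74 rad and world x of mouth_a below 0.52 m and angle between the z axis of crate_a and the x axis of lane, either way round below 0.8 rad and world y of crate_a above 0.12 m) or (angle between crate_b's own z axis and vertical between 1.4 and 1.74 rad and world x of mouth_b below 0.52 m and angle between the z axis of crate_b and the x axis of lane, either way round below 0.8 rad and world y of crate_b above 0.12 m))), for 0.3 s.
2. the right-hand crate (-y) lies on its side, its mouth towards the robot (((angle between crate_a's own z axis and vertical between 1.4 and 1.74 rad and world x of mouth_a below 0.52 m and angle between the z axis of crate_a and the x axis of lane, either way round below 0.8 rad and world y of crate_a below -0.12 m) or (angle between crate_b's own z axis and vertical between 1.4 and 1.74 rad and world x of mouth_b below 0.52 m and angle between the z axis of crate_b and the x axis of lane, either way round below 0.8 rad and world y of crate_b below -0.12 m))), for 0.3 s.
At the end, for the whole second after the job is handed in: Both crates lie on their side (within 10 degrees), mouths towards the robot, at rest; the stamped one reaches no farther out than the outer edges of the tapes (125 mm from mid-lane); the bare one's origin is over 160 mm beside mid-lane; bystanders within 30 mm of their starts (angle between crate_a's own z axis and vertical between 1.4 and 1.74 rad and world x of each of mouth_a, mouth_b below 0.52 m and angle between the z axis of each of crate_a, crate_b and the x axis of lane, either way round below 0.8 rad and y of base_left in the frame of lane between -0.125 and 0.125 m and x of base_left in the frame of lane between -0.2 and 0.2 m and y of base_right in the frame of lane between -0.125 and 0.125 m and x of base_right in the frame of lane between -0.2 and 0.2 m and y of rim_left in the frame of lane between -0.125 and 0.125 m and x of rim_left in the frame of lane between -0.2 and 0.2 m and y of rim_right in the frame of lane between -0.125 and 0.125 m and x of rim_right in the frame of lane between -0.2 and 0.2 m and angle between crate_b's own z axis and vertical between 1.4 and 1.74 rad and (y of crate_b in the frame of lane above 0.16 m or y of crate_b in the frame of lane below -0.16 m) and linear speed of each of crate_a, crate_b below 0.01 m/s and distance of each of jar_pickle, jar_tomato, jar_cherry, jar_pepper, lids, brush, mug from where it was at the start of the episode below 0.03 m); the robot touches nothing.
It fails at once if a crate is lifted off the table (((angle between crate_a's own z axis and vertical below 0.15 rad and height (world z) of crate_a above 0.025 m) or (angle between crate_a's own z axis and vertical above 1.4 rad and height (world z) of crate_a above 0.075 m) or height (world z) of crate_a above 0.095 m) or ((angle between crate_b's own z axis and vertical below 0.15 rad and height (world z) of crate_b above 0.025 m) or (angle between crate_b's own z axis and vertical above 1.4 rad and height (world z) of crate_b above 0.075 m) or height (world z) of crate_b above 0.095 m)).
It fails at once if a bystander is displaced by more than 40 mm (distance of any of jar_pickle, jar_tomato, jar_cherry, jar_pepper, lids, brush, mug from where it was at the start of the episode above 0.04 m).
It fails at once if a jar or the mug is tipped (angle between any of jar_pickle, jar_tomato, jar_cherry, jar_pepper, mug's own z axis and vertical above 0.5 rad).
It also fails if it takes over 67 s, if anything falls off the work surface, if the arm or the gripper's body presses on something with over 40 N, if the wrist force passes 120 N, or if a joint passes its speed limit or range.

## Robot

A 6-joint arm with a two-finger parallel gripper is mounted at the origin on the work surface. World frame = base frame: x ahead of the robot, y to its left, z up, the work surface at z = 0. Lengths are in mm, angles in rad, forces in N, time in s.
With the tool pointing down it reaches from about 400 to 925 mm from the base axis. Payload 12.5 kg.
Tool frame: the origin (TCP) lies midway between the tips of the shut fingers; the grasp point (between the pads) lies 19 mm behind it (env.tcp_to_grasp is the distance from the TCP to the grasp point, in mm); z points along the fingers, y is the line along which they close (so a half turn about z gives the same grasp; the last joint's range is limited). The gripper opens to 95 mm and grips with 3 to 60 N. Pads are 20 mm wide; open, the fingers measure 119 mm over their backs; the gripper's body (75 mm by 180 mm) begins 59 mm behind the grasp point.
Start: joints at [1.037, 0.491, 1.559, -0, 1.092, -0.106], TCP at [259.28, 568.701, 214.661] pointing down, gripper open.
Joint ranges: [-3.1, 3.1], [-0.84, 2.19], [0.05, 2.79], [-1.13, 4.28], [0.06, 2.93], [-2.69, 2.69]. Speed limits (rad/s): [2.22, 2.22, 2.79, 3.14, 3.14, 3.14].

## Interface

Orientations are given as [roll, pitch, yaw] about the fixed x, y, z axes, in that order (R = Rz(yaw) Ry(pitch) Rx(roll)).
In Python, from cell import env gives the robot as it stands. The module is installed in compiled form; this text tells all that it offers.
- The arm moves only by the tool step_arm, never from a script. Its argument "plan" is a list that holds one entry, the list of rows, each a list of 5 numbers: the shift along the tool's x, y, z in mm, then the turn about the tool's z in degrees, then the opening, from -1 (shut) to 1 (fully open). A call has 1 to 8 rows; each row is the pose to reach, as a shift and turn from the pose commanded when the call began, along the tool's axes at that moment; what a row does not reach only later rows make up. A row lasts 1/12 s, in which the tool goes at most 41.7 mm and 7.16 degrees, less where a joint would pass 70% of its speed; a pose out of reach is approached as far as the arm can. A call with a gripper value outside its range is refused whole. The fingers move at their own pace and stop on an object; the grip force is fixed at half the most. Time passes only in rows, so rows that repeat a pose let the fingers close. It gives the time, the measured TCP pose, the force, the opening and the grip force at its end, in the units of the state.
- env.state(): the state, without advancing time (a new reading comes with each control period).
- env.read_camera(name): name is "scene" or "top" or "wrist"; returns the picture (400x640x3 uint8, blue, green, red); there is no depth.
- env.get_calibration(name): a dict with "K" (3x3 intrinsics, pixels), "extrinsics" (4x4, takes a point from world to camera coordinates). Camera axes: x right, y up, looking along -z (the intrinsics and any distortion apply to the point x, -y, -z); pixel columns grow to the right and rows downward; lengths in mm; the calibration is good to about 2 mm. A picture is of the moment at which its call begins: read the wrist's pose just before it. get_calibration takes no time and is no camera call; for the wrist camera it gives the pose at the moment of the call.
- env.job_done(): hands the job in; it is judged then, once.
The state is a dict: "t": time; "joints": joint angles; "qvel": joint speeds; "tau": joint torques, N m; "eef_pos": TCP position; "tcp_rot": TCP orientation; "ft_force": force on the tool from outside, world axes, zero at the start; "moment": the same for the moment, N m; "opening": opening from 0.0 (shut) to 1.0 (fully open); "grip_force": force on a finger pad.
Only numpy, scipy, OpenCV 4.12 (cv2) and the standard library are available. Lean on these libraries where they do the work, as an engineer would, in place of code of your own. Each camera call takes 0.05 s, during which the arm holds its last target. There are 200 camera calls.

## Working session

There is one attempt and no reset: what is moved stays moved. The work goes in short steps, Python scripts to look and compute and a tool call to move; the robot and the scene stay as the last step left them, time stands still between calls to the robot, and variables do not carry over. Pictures are saved under pics/ and viewed, at most 10 in all, crops included, and the job is handed in when it is done.

Besides the shell and the picture viewer there is one more tool, called after "Request:" as name([rows], argument=value, ...), one row to a line, values as JSON. step_arm: Moves the arm, as the interface text tells. Its arguments: {"type":"object","properties":{"plan":{"type":"array"}},"required":["plan"]}

```bash
mkdir -p pics; cat > h.py <<'E'
from cell import env
import numpy as np, cv2
def cal(n):
    c=env.get_calibration(n); return np.array(c["K"]),np.array(c["extrinsics"])
def ray(n,u,v,z,c=None):
    K,E=c or cal(n); d=np.linalg.inv(K)@[u,v,1]; d=E[:3,:3].T@(d*[1,-1,-1]); o=-E[:3,:3].T@E[:3,3]
    return o+d*(z-o[2])/d[2]
def proj(n,p,c=None):
    K,E=c or cal(n); q=(E[:3,:3]@p+E[:3,3])*[1,-1,-1]; q=K@q; return q[:2]/q[2]
E
python3 - <<'E'
from h import *
for n in("scene","top"):
    cv2.imwrite(f"pics/{n}0.png",env.read_camera(n))
    K,E=cal(n);print(n,K.round(0).tolist(),(-E[:3,:3].T@E[:3,3]).round())
s=env.state();print(s)
E
```

```text
scene [[372.0, 0.0, 320.0], [0.0, 372.0, 200.0], [0.0, 0.0, 1.0]] [1212. -145. 1054.]
top [[367.0, 0.0, 317.0], [0.0, 367.0, 202.0], [0.0, 0.0, 1.0]] [ 243.   -4. 1587.]
{'t': 0.1, 'joints': array([ 1.03740669e+00,  4.91502408e-01,  1.55936124e+00, -1.00759051e-05,
        1.09171155e+00, -1.05609545e-01]), 'qvel': array([-5.07807611e-04, -2.05054973e-03, -2.03114466e-03, -1.10306888e-03,
        2.03419235e-05,  1.26719370e-03]), 'tau': array([ 2.60775239e-03, -6.13630629e+01, -2.58601892e+01,  6.93697692e-02,
        4.69964056e-02, -3.60846150e-05]), 'eef_pos': array([259.16485768, 568.50938549, 214.12763413]), 'tcp_rot': array([-3.14061464e+00, -9.46859546e-05,  2.71381716e+00]), 'ft_force': array([ 0.4421972 , -0.6899914 ,  0.34715064]), 'moment': array([ 0.0134159 , -0.030698  ,  0.01834101]), 'grip_force': 0.0, 'opening': 0.9992967766717618}
```

View pics/scene0.png

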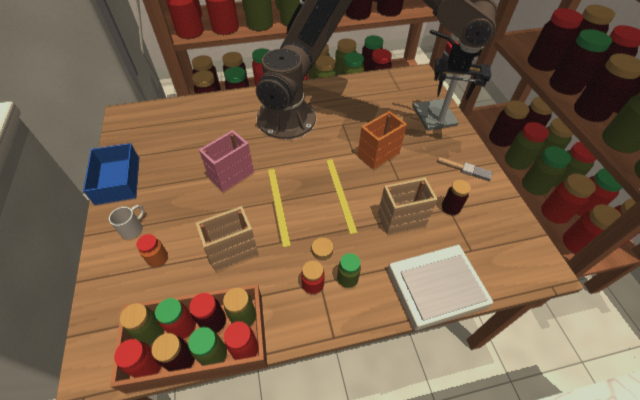

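View pics/top0.png

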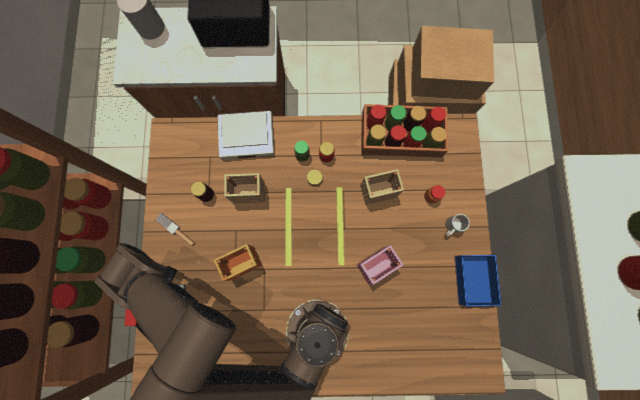

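The top view shows two plain wooden crates: left at about (243,187), right at (383,186). The orange crate (236,263) and pink crate (380,265) are the wrong colour, so they aren't meant. The tapes run along columns of about 289 and 340, and the jars stand around them. I'll enlarge the two crates to confirm and measure their rims.

```bash
python3 - <<'E'
from h import *
im=cv2.imread("pics/top0.png")
a=cv2.resize(im[140:280,180:320],None,fx=5,fy=5,interpolation=2)[:,:]
L=cv2.resize(im[165:210,215:270],None,fx=7,fy=7,interpolation=2)
R=cv2.resize(im[165:210,355:410],None,fx=7,fy=7,interpolation=2)
cv2.imwrite("pics/c1.png",np.hstack([L,R]))
h=cv2.cvtColor(im,cv2.COLOR_BGR2HSV)
m=cv2.inRange(h,(24,110,120),(38,255,255))
n,lab,st,ce=cv2.connectedComponentsWithStats(m)
for i in range(1,n):
    if st[i,4]>150:
        pts=np.argwhere(lab==i)[:,::-1].astype(np.float32)
        r=cv2.minAreaRect(pts); b=cv2.boxPoints(r)
        print(st[i],[ray("top",*p,0)[:2].round().tolist() for p in b])
E
```

```text
[307 170  16  14 170] [[659.0, 45.0], [703.0, 2.0], [656.0, -42.0], [613.0, 1.0]]
[336 187   8  78 498] [[609.0, -93.0], [609.0, -122.0], [273.0, -121.0], [272.0, -93.0]]
[285 188   7  78 508] [[608.0, 132.0], [608.0, 105.0], [272.0, 106.0], [272.0, 131.0]]
```

View pics/c1.png

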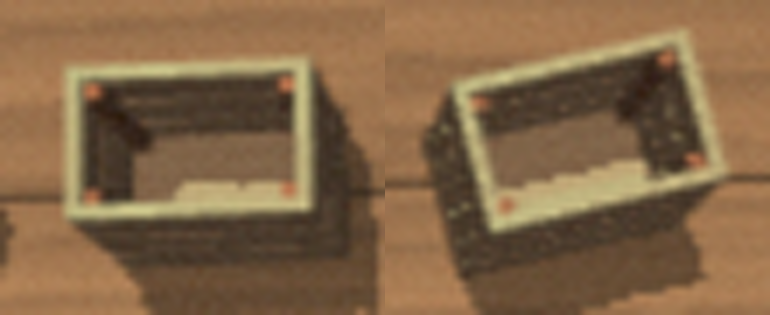

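```bash
python3 - <<'E'
from h import *
L=[(65,67),(310,57),(313,212),(67,217)];R=[(453,85),(685,30),(727,173),(490,232)]
for nm,P,o in(("L",L,215),("R",R,355-55)):
    q=np.array([ray("top",(x+.5)/7-.5+o,(y+.5)/7-.5+165,150)[:2] for x,y in P])
    e=np.roll(q,-1,0)-q; print(nm,q.round().tolist(),"c",q.mean(0).round(),"sides",np.linalg.norm(e,axis=1).round(),"yaw",np.degrees(np.arctan2(e[0,0]-e[2,0],-(e[0,1]-e[2,1]))))
for nm,u,v,z in(("cherry",202,191,120),("lids",314,178,30),("pickle",302,151,110),("tom",326,152,100),("pepper",436,194,100),("mug",458,224,85),("orange",236,263,150),("pink",380,266,150),("brush1",160,216,20),("brush2",193,244,20)): print(nm,ray("top",u,v,z)[:2].round())
s=env.state()
from scipy.spatial.transform import Rotation
print(Rotation.from_euler("xyz",s["tcp_rot"]).as_matrix().round(3))
E
```

```text
L [[635.0, 366.0], [638.0, 224.0], [547.0, 221.0], [546.0, 362.0]] c [592. 293.] sides [141.  92. 140.  89.] yaw 0.9572339263452833
R [[615.0, -201.0], [646.0, -336.0], [561.0, -356.0], [529.0, -219.0]] c [ 588. -278.] sides [139.  87. 141.  88.] yaw 13.061187852048683
cherry [573. 460.]
lids [644.   2.]
pickle [741.  51.]
tom [739. -50.]
pepper [ 550. -501.]
mug [ 426. -587.]
orange [280. 307.]
pink [ 260. -248.]
brush1 [488. 668.]
brush2 [365. 520.]
[[-0.91   0.415 -0.   ]
 [ 0.415  0.91  -0.001]
 [ 0.    -0.001 -1.   ]]
```

Both crates measure about 140 x 90 mm at rim height, which fits. The left one is at (592,293) with yaw about 1°, the right one at (588,-278) with yaw about 13°. The lane centre is about (440,6). I'll push each crate over from behind with open fingers, which keeps it from yawing.

```bash
cat >> h.py <<'E'
def to(x,y,z,yaxis_deg,n=""):
    from scipy.spatial.transform import Rotation as Ro
    s=env.state(); R=Ro.from_euler("xyz",s["tcp_rot"]).as_matrix(); d=np.array([x,y,z])-s["eef_pos"]
    a=np.degrees(np.arctan2(R[1,1],R[0,1])); t=-((yaxis_deg-a+90)%180-90)
    print(n,"t",round(s["t"],1),"shift",(R.T@d).round(1),"turn",round(t,1),"len",np.linalg.norm(d).round(),"F",s["ft_force"].round(1))
E
python3 -c "
from h import *
to(665,293,214,91)"
```

```text
t 0.1 shift [-4.836e+02 -8.230e+01  2.000e-01] turn -25.5 len 491.0 F [ 0.4 -0.7  0.3]
```

Request:
step_arm([
  [[-40, -7, 0, -6, 1], [-80, -14, 0, -12, 1], [-120, -21, 0, -18, 1], [-160, -27, 0, -25, 1], [-200, -34, 0, -25, 1], [-240, -41, 0, -25, 1], [-280, -47, 0, -25, 1], [-320, -54, 0, -25, 1]],
])

```text
t: 0.77
eef_pos: [529.4, 385.4, 214.4]
tcp_rot: [-3.141, -0.0, -3.133]
ft_force: [-0.5, 0.9, 0.7]
opening: 0.998
grip_force: 0.0
```

```bash
python3 -c "
from h import *
print(env.state()['eef_pos'])
to(665,293,214,91)
to(665,293,112,91)"
```

```text
[529.42016582 385.37175259 214.37465388]
 t 0.8 shift [-134.8  -93.5    0.3] turn -0.5 len 164.0 F [-0.5  0.9  0.7]
 t 0.8 shift [-134.8  -93.5  102.3] turn -0.5 len 193.0 F [-0.5  0.9  0.7]
```

Request:
step_arm([
  [[-32, -24, 0, 0, 1], [-64, -46, 0, 0, 1], [-96, -70, 0, 0, 1], [-137, -93, 0, 0, 1], [-137, -93, 0, 0, 1], [-137, -93, 35, 0, 1], [-137, -93, 70, 0, 1], [-137, -93, 102, 0, 1]],
])

```text
t: 1.43
eef_pos: [665.5, 294.6, 110.8]
tcp_rot: [-3.142, -0.0, -3.134]
ft_force: [0.1, 0.0, -0.4]
opening: 0.999
grip_force: 0.0
```

Request:
step_arm([
  [[5, 0, 0, 0, 1], [11, 0, 0, 0, 1], [17, 0, 0, 0, 1], [23, 0, 0, 0, 1], [29, 0, 0, 0, 1], [35, 0, 0, 0, 1], [41, 0, 0, 0, 1], [47, 0, 0, 0, 1]],
])

```text
t: 2.1
eef_pos: [618.6, 294.8, 113.7]
tcp_rot: [3.141, 0.002, -3.133]
ft_force: [3.4, 0.5, 3.9]
opening: 0.999
grip_force: 1.9
```

```bash
python3 -c "
from h import *
to(545,293,112,91)
c=env.read_camera('scene');cv2.imwrite('pics/s1.png',cv2.resize(c[120:320,260:560],None,fx=2,fy=2))"
```

```text
t 2.1 shift [73.7 -1.1  1.6] turn -0.5 len 74.0 F [3.4 0.5 3.9]
```

View pics/s1.png

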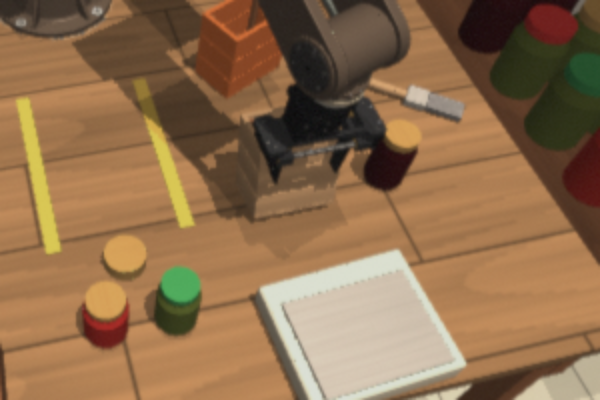

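The crate, at about (290,165) in the crop, is leaning towards the robot with the fingers behind its far wall, and the force is only about 4 N. I'll keep going at the same pace.

Request:
step_arm([
  [[6, 0, 0, 0, 1], [12, 0, 0, 0, 1], [18, 0, 0, 0, 1], [24, 0, 0, 0, 1], [30, 0, 0, 0, 1], [36, 0, 0, 0, 1], [42, 0, 0, 0, 1], [48, 0, 0, 0, 1]],
])

```text
t: 2.82
eef_pos: [569.7, 294.1, 112.2]
tcp_rot: [-3.141, -0.001, -3.133]
ft_force: [-0.4, 0.5, -0.1]
opening: 1.005
grip_force: 0.0
```

Request:
step_arm([
  [[6, 0, 0, 0, 1], [6, 0, 0, 0, 1], [6, 0, 0, 0, 1], [-34, 0, 0, 0, 1], [-70, 0, 0, 0, 1], [-70, 0, -40, 0, 1], [-70, 0, -80, 0, 1], [-70, 0, -120, 0, 1]],
])

```text
t: 3.48
eef_pos: [641.3, 294.4, 232.5]
tcp_rot: [-3.141, -0.003, -3.134]
ft_force: [0.5, 0.7, -0.4]
opening: 1.001
grip_force: 0.0
```

```bash
python3 -c "
from h import *
to(630,-268,230,103)
c=env.read_camera('scene');cv2.imwrite('pics/s2.png',cv2.resize(c[120:320,260:560],None,fx=2,fy=2))"
```

```text
t 3.5 shift [  15.7 -562.3    3. ] turn -12.5 len 562.0 F [ 0.5  0.7 -0.4]
```

View pics/s2.png

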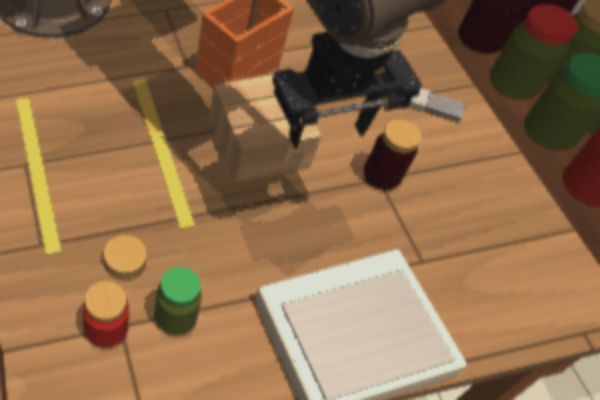

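The left crate lies flat with its bare underside facing the camera (about (270,165)), so it is crate_b and the right-hand one should be the stamped crate. Next I'll tip that one.

Request:
step_arm([
  [[-2, -40, 0, 0, 1], [-4, -80, 0, 0, 1], [-6, -120, 0, 0, 1], [-8, -160, 0, 0, 1], [-10, -200, 0, 0, 1], [-12, -240, 0, 0, 1], [-14, -280, 0, 0, 1], [-15, -320, 0, 0, 1]],
])

```text
t: 4.2
eef_pos: [658.6, -27.2, 232.6]
tcp_rot: [3.142, 0.0, -3.133]
ft_force: [0.7, -0.1, -0.2]
opening: 1.0
grip_force: 0.0
```

Request:
step_arm([
  [[-1, -40, 0, -4, 1], [-2, -80, 0, -8, 1], [-3, -120, 0, -12, 1], [-4, -160, 0, -12, 1], [-5, -200, 0, -12, 1], [-6, -236, 0, -12, 1], [-6, -236, 0, -12, 1], [-6, -236, 0, -12, 1]],
])

```text
t: 4.87
eef_pos: [666.2, -263.2, 231.8]
tcp_rot: [3.141, -0.0, -2.927]
ft_force: [-1.0, 0.9, -0.2]
opening: 1.0
grip_force: 0.0
```

```bash
python3 -c "
from h import *
print(env.state()['eef_pos'])
to(661,-261,112,103)"
```

```text
[ 666.15605907 -263.19884851  231.75530955]
 t 4.9 shift [  4.5   3.2 119.8] turn -0.7 len 120.0 F [-1.   0.9 -0.2]
```

Request:
step_arm([
  [[0, 2, 40, 0, 1], [0, 2, 80, 0, 1], [0, 2, 120, 0, 1], [6, 2, 120, 0, 1], [12, 2, 120, 0, 1], [18, 2, 120, 0, 1], [24, 2, 120, 0, 1], [30, 2, 120, 0, 1]],
])

```text
t: 5.53
eef_pos: [637.6, -266.0, 115.7]
tcp_rot: [-3.138, 0.004, -2.924]
ft_force: [3.4, 0.6, 2.2]
opening: 0.998
grip_force: 1.7
```

Request:
step_arm([
  [[6, 0, 0, 0, 1], [12, 0, 0, 0, 1], [18, 0, 0, 0, 1], [24, 0, 0, 0, 1], [30, 0, 0, 0, 1], [36, 0, 0, 0, 1], [42, 0, 0, 0, 1], [48, 0, 0, 0, 1]],
])

```text
t: 6.2
eef_pos: [589.1, -276.0, 112.4]
tcp_rot: [3.141, -0.001, -2.924]
ft_force: [0.8, -0.9, 1.7]
opening: 1.002
grip_force: 0.8
```

Request:
step_arm([
  [[6, 0, 0, 0, 1], [12, 0, 0, 0, 1], [18, 0, 0, 0, 1], [22, 0, 0, 0, 1], [22, 0, 0, 0, 1], [-15, 0, 0, 0, 1], [-50, 0, -20, 0, 1], [-70, 0, -60, 0, 1]],
])

```text
t: 6.87
eef_pos: [658.1, -259.6, 166.6]
tcp_rot: [3.137, -0.004, -2.923]
ft_force: [-0.3, -0.7, -0.2]
opening: 0.999
grip_force: 0.0
```

Request:
step_arm([
  [[-20, 0, -40, 0, 1], [-20, 0, -40, 0, 1], [-20, 0, -40, 0, 1], [-20, 0, -40, 0, 1], [-20, 0, -40, 0, 1]],
])

```text
t: 7.28
eef_pos: [675.5, -256.7, 208.2]
tcp_rot: [3.14, -0.002, -2.924]
ft_force: [-0.4, -0.4, -0.7]
opening: 1.004
grip_force: 0.0
```

```bash
python3 -c "
from h import *
c=env.read_camera('scene');cv2.imwrite('pics/s3r.png',c)
t=env.read_camera('top');cv2.imwrite('pics/t3r.png',t)
cv2.imwrite('pics/s3.png',np.hstack([cv2.resize(c[120:300,150:350],None,fx=2,fy=2),cv2.resize(t[160:280,350:450],(300,360))]))"
```

```text
(no output)
```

View pics/s3.png

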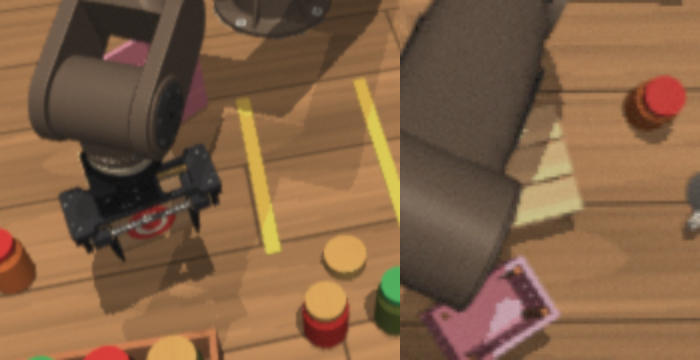

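The right crate lies with the red round stamp showing (crop (150,222)), so it is crate_a. In the top crop its mouth corner is at (582,208). Now I'll prepare the sideways push from its -y side.

```bash
python3 -c "
from h import *
print(ray('top',350+182/3,160+208/3,90).round(), 'expected about 413,-390')
print(ray('top',350+155/3,160+98/3,90).round(),'scan')
print(env.state()['joints'].round(2))
to(492,-405,208,13)"
```

```text
[ 406. -390.   90.] expected about 413,-390
[ 560. -362.   90.] scan
[-0.45  0.64  1.29  0.    1.21 -2.24]
 t 7.4 shift [ 211.3 -105.     0.7] turn 89.5 len 236.0 F [ 0.7 -0.7 -0. ]
```

Request:
step_arm([
  [[30, -14, 0, 7, 1], [60, -28, 0, 14, 1], [90, -42, 0, 21, 1], [120, -56, 0, 28, 1], [150, -70, 0, 35, 1], [180, -85, 0, 42, 1], [205, -100, 0, 49, 1], [211, -105, 0, 56, 1]],
])

```text
t: 8.05
eef_pos: [489.7, -407.3, 209.3]
tcp_rot: [-3.141, -0.001, 2.373]
ft_force: [0.9, 0.2, 0.1]
opening: 1.0
grip_force: 0.0
```

Request:
step_arm([
  [[0, 0, 0, 7, 1], [0, 0, 0, 14, 1], [0, 0, 0, 21, 1], [0, 0, 0, 28, 1], [0, 0, 0, 33.5, 1], [0, 0, 0, 33.5, 1], [0, 0, 0, 33.5, 1]],
])

```text
t: 8.63
eef_pos: [492.8, -404.9, 209.3]
tcp_rot: [-3.141, -0.001, 1.8]
ft_force: [-0.2, 0.2, -0.1]
opening: 1.002
grip_force: 0.0
```

```bash
python3 -c "
from h import *
print(env.state()['eef_pos'])
to(492,-405,208,13)
to(492,-405,28,13)
c=env.read_camera('wrist');cv2.imwrite('pics/w4.png',c)"
```

```text
[ 492.80593334 -404.90753948  209.32361464]
 t 8.6 shift [ 0.1 -0.8  1.3] turn 0.1 len 2.0 F [-0.2  0.2 -0.1]
 t 8.6 shift [-1.000e-01 -7.000e-01  1.813e+02] turn 0.1 len 181.0 F [-0.2  0.2 -0.1]
```

View pics/w4.png

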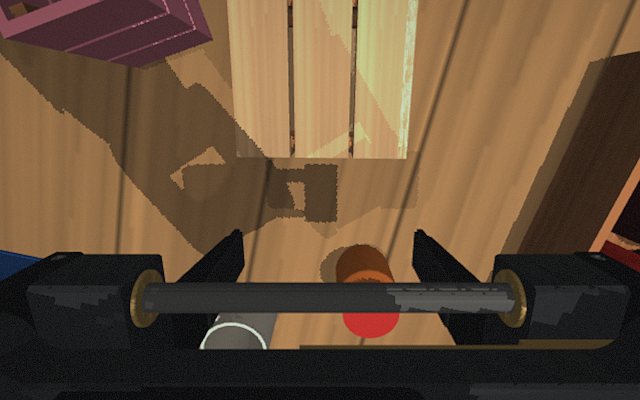

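The wrist view shows the crate side parallel to the tool, with its edge at row 158 and columns 235-415, centred between the fingers. The pepper jar (365,290) and mug (235,350) are behind the tool. I'll check the clearances before going down.

```bash
python3 -c "
from h import *
for p in ((237,158,90),(408,158,90),(370,320,100),(234,338,85)): print(p,ray('wrist',*p)[:2].round())
from scipy.spatial.transform import Rotation as R
print(R.from_euler('xyz',env.state()['tcp_rot']).as_matrix().round(2))"
```

```text
(237, 158, 90) [ 407. -391.]
(408, 158, 90) [ 555. -356.]
(370, 320, 100) [ 562. -518.]
(234, 338, 85) [ 432. -582.]
[[-0.23  0.97 -0.  ]
 [ 0.97  0.23  0.  ]
 [ 0.   -0.   -1.  ]]
```

Request:
step_arm([
  [[0, 0, 40, 0, 1], [0, 0, 80, 0, 1], [0, 0, 120, 0, 1], [0, 0, 160, 0, 1], [0, 0, 180, 0, 1], [8, 0, 180, 0, 1], [16, 0, 180, 0, 1], [22, 0, 180, 0, 1]],
])

```text
t: 9.35
eef_pos: [488.5, -382.9, 31.3]
tcp_rot: [3.141, 0.001, 1.799]
ft_force: [0.8, -0.1, -0.9]
opening: 1.002
grip_force: 0.4
```

Request:
step_arm([
  [[10, 2, 0, 0.5, 1], [20, 4, 0, 1, 1], [30, 7, 0, 1.5, 1], [40, 9, 0, 2, 1], [50, 11, 0, 2.5, 1], [60, 14, 0, 3, 1], [70, 16, 0, 3.5, 1], [80, 18, 0, 4, 1]],
])

```text
t: 10.02
eef_pos: [487.9, -300.5, 29.9]
tcp_rot: [3.141, 0.0, 1.727]
ft_force: [0.1, -2.6, 2.8]
opening: 0.999
grip_force: 1.5
```

```bash
python3 -c "
from h import *
print(env.state()['eef_pos'])
to(488,-74,29,0)
c=env.read_camera('wrist');cv2.imwrite('pics/w5.png',c)"
```

```text
[ 487.90429475 -300.45604596   29.9349613 ]
 t 10.0 shift [223.7  35.3   0.9] turn 8.9 len 226.0 F [ 0.1 -2.6  2.8]
```

View pics/w5.png

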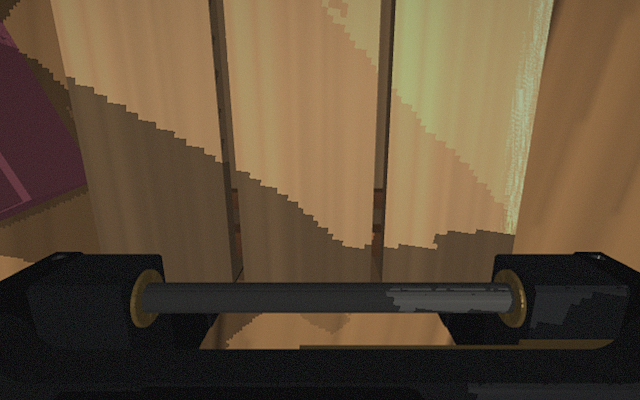

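The crate lies against both fingers and follows evenly, with its underside edge at about column 520-545. The pink crate at the left is clear. I'll continue the push.

Request:
step_arm([
  [[12, 2, 0, 0.6, 1], [24, 4, 0, 1.2, 1], [36, 6, 0, 1.8, 1], [48, 8, 0, 2.4, 1], [60, 9, 0, 3, 1], [72, 11, 0, 3.6, 1], [84, 13, 0, 4.2, 1], [96, 15, 0, 4.8, 1]],
])

```text
t: 10.73
eef_pos: [487.5, -203.5, 29.7]
tcp_rot: [-3.141, -0.0, 1.643]
ft_force: [0.5, -3.1, 0.6]
opening: 1.003
grip_force: 1.1
```

Request:
step_arm([
  [[12, 1, 0, 0.6, 1], [24, 2, 0, 1.2, 1], [36, 3, 0, 1.8, 1], [48, 4, 0, 2.4, 1], [60, 4, 0, 3, 1], [72, 5, 0, 3.5, 1], [84, 6, 0, 4, 1], [94, 7, 0, 4, 1]],
])

```text
t: 11.4
eef_pos: [487.4, -109.0, 29.7]
tcp_rot: [-3.141, -0.0, 1.574]
ft_force: [1.0, -2.3, -1.4]
opening: 0.999
grip_force: 0.8
```

```bash
python3 -c "
from h import *
print(env.state()['eef_pos'])
to(488,-74,29,0)"
```

```text
[ 487.39327537 -109.02815486   29.6879369 ]
 t 11.4 shift [35.   0.7  0.7] turn 0.2 len 35.0 F [ 1.  -2.3 -1.4]
```

Now a slow finish, then I'll back off, lift away and check.

Request:
step_arm([
  [[8, 0, 0, 0, 1], [16, 0, 0, 0, 1], [23, 0, 0, 0, 1], [29, 0, 0, 0, 1], [33, 0, 0, 0, 1], [35, 0, 0, 0, 1], [35, 0, 0, 0, 1], [20, 0, 0, 0, 1]],
])

```text
t: 12.07
eef_pos: [487.5, -88.8, 29.9]
tcp_rot: [-3.141, -0.0, 1.576]
ft_force: [-0.2, -0.4, -0.5]
opening: 1.005
grip_force: 0.0
```

Request:
step_arm([
  [[-20, 0, 0, 0, 1], [-40, 0, 0, 0, 1], [-40, 0, -40, 0, 1], [-40, 0, -80, 0, 1], [-40, 0, -120, 0, 1], [-60, 0, -160, 0, 1], [-100, 0, -190, 0, 1], [-140, 0, -200, 0, 1]],
])

```text
t: 12.73
eef_pos: [488.7, -221.2, 230.8]
tcp_rot: [3.137, 0.002, 1.576]
ft_force: [1.4, 0.6, 0.6]
opening: 1.0
grip_force: 0.0
```

Request:
step_arm([
  [[-40, 0, 0, 0, 1], [-80, 0, 0, 0, 1], [-120, 0, 0, 0, 1], [-160, 0, 0, 0, 1], [-160, 0, 0, 0, 1], [-160, 0, 0, 0, 1]],
])

```text
t: 13.23
eef_pos: [487.8, -382.5, 225.9]
tcp_rot: [-3.141, -0.001, 1.571]
ft_force: [-0.9, 0.9, 0.4]
opening: 1.001
grip_force: 0.0
```

```bash
python3 -c "
from h import *
t=env.read_camera('top');c=env.read_camera('scene')
cv2.imwrite('pics/f.png',np.vstack([cv2.resize(t[130:290,180:460],(560,320)),cv2.resize(c[110:310,150:500],(490,280),interpolation=3) if 0 else cv2.resize(c[110:270,180:460],(560,280))]))
print(env.state()['eef_pos'].round())"
```

```text
[ 488. -380.  226.]
```

View pics/f.png

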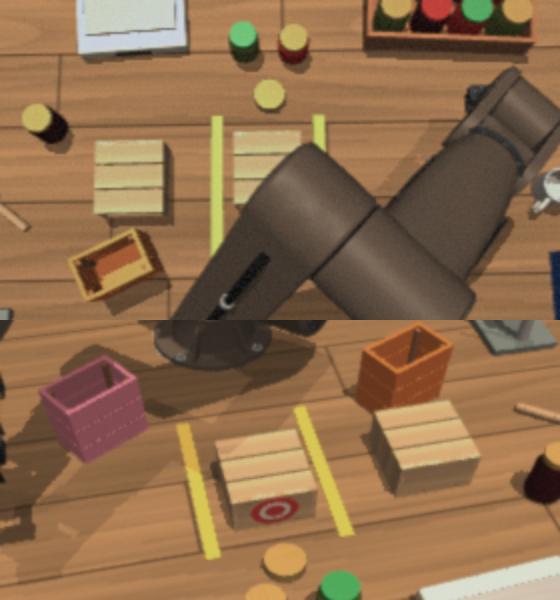

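The stamped crate lies between the tapes: its far edge, columns 233-300 in the top view, gives y of about -57 to 80, so it is centred near mid-lane. The bare crate lies well to the left and the jars haven't moved, so I'm handing in.

```bash
python3 -c "
from h import *
print(env.job_done())"
```

```text
the job is handed in; nothing more can be done
None
```

Both crates lie tipped with their mouths towards the robot: the stamped one, which started on the right, is between the tapes, and the bare one is outside on the left. I handed the job in at about 13 s; no verdict was returned.

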